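# Check that a scooter brake lever stops short of the bar

### The job

Check the red brake lever on the clamped scooter handlebar: with closed fingers, press it from its outer side towards the grip with the backs of the fingers until it comes up against its stop, short of the bar, and keep it there for two seconds. Then ease it back out to rest under control, without letting it snap back, and take the hand clear. Grasp nothing, press firmly but not hard, keep the fingers out of the gap and off the bar, and leave the things lying around as they are.

Things in the scene. Friction and masses are not known exactly. Their poses are not given: they have to be found in the camera images.
- handlebar: Handlebar stub in a blue clamp (top at 147 mm) on a dark base plate, 110 x 190 x 12 mm, fixed. Origin: on the bench, under the bar's axis. The bar runs along y, 125 mm up; clamp at y = -75 mm; black rubber grip, 34 mm thick, from y = 10 to 142 mm. The lever lies beside the grip on its +x side (away from the robot) and is pressed towards -x. Only the base plate lies under lever and grip.
- brake_lever (a joint): Turn of the red lever about its upright pivot, rad: 0 at rest (out), growing as it is pressed to the grip; hard stop at 0.36, blade then parallel to the bar, about 20 mm short of the grip. Return spring: at lever_press about 3 N to start, 7 N just before the stop. 10 to 20 N holds it on the stop; over 50 N overloads it. Left free it snaps back; easing out below 0.15 m/s is fine.
- lever_press (a point): Where to press: on the lever's outer face, mid height (125 mm above the bench), 90 mm from the pivot; moves with the lever. y runs along the blade from pivot to tip, x straight out of the outer face, away from the bar, z up. The blade is 10 mm thick (outer face at x = 0), 16 mm high (8 mm above and below) and ends in an 18 mm ball, centre 28 mm further along y.
- lever_pivot (a point): The lever's pivot axis, at mid height of the lever, 42 mm from the bar's axis, held in a black bracket 38 mm across around the bar. Same axes as lever_press.
- cleaner: White bottle of contact cleaner with a red cap, 42 mm across, 140 mm high, standing. Origin: centre of its underside. Leave alone.
- reel: Solder reel standing on its flange, 60 mm across, 44 mm high. Origin: centre of its underside. Leave alone.
- screwdriver: Screwdriver with an orange handle, 170 mm long, lying. Leave alone.
- multimeter: Red hand-held multimeter, 80 x 160 x 34 mm, lying on its back. Origin: centre of its underside. Leave alone.

How it is judged:
On the way, in this order (a step that is already met when the one before it is completed fails the run):
1. the fingers hold the lever against its stop for at least 1.5 s (value of joint brake_lever above 0.325 rad and contact force between the fingers and brake_lever above 2 N), for 1.5 s.
2. the lever is back out at rest (value of joint brake_lever below 0.04 rad), for 0.2 s.
At the end, for the whole second after the job is handed in: The lever has been held at its stop (within 0.035 rad, about 3 mm at the fingers) for 1.5 s, eased back and rests out (within 0.04 rad); the things around have moved less than 15 mm (value of joint brake_lever below 0.04 rad and distance of each of cleaner, reel, screwdriver, multimeter from where it was at the start of the episode below 0.015 m); the robot touches nothing.
It fails at once if a bystander is shifted by 15 mm or more, or lifted (distance of any of cleaner, reel, screwdriver, multimeter from where it was at the start of the episode above 0.015 m).
It fails at once if the lever is taken hold of or touched on its inner side (over 2 N) (contact force between the fingers and brake_lever_c1 above 2 N).
It fails at once if the robot pushes on the bar, its grip or its clamp (over 3 N) (contact force between any of the fingers, the arm and bar above 3 N).
It fails at once if the lever is pressed harder than 50 N (contact force between anything else and brake_lever above 50 N).
It fails at once if the lever snaps back (faster than 4 rad/s) (velocity of joint brake_lever below -4 rad/s).
It also fails if it takes over 42 s, if anything falls off the work surface, if the arm or the gripper's body presses on something with over 40 N, if the wrist force passes 120 N, or if a joint passes its speed limit or range.

### The arm

A 7-joint arm with a two-finger parallel gripper is mounted at the origin on the work surface. World frame = base frame: x ahead of the robot, y to its left, z up, the work surface at z = 0. Lengths are in m, angles in rad, forces in N, time in s.
With the tool pointing down it reaches from about 0.4 to 0.9 m from the base axis. Payload 5.6 kg.
Tool frame: the origin (TCP) lies midway between the tips of the shut fingers; the grasp point (between the pads) lies 19 mm behind it; y points along the fingers, z is the direction in which the jaws open and shut, and the axes are right-handed (so a half turn about y gives the same grasp; the last joint's range is limited). The gripper opens to 92 mm and grips with 3 to 60 N. Pads are 20 mm wide; open, the fingers measure 128 mm over their backs; the gripper's body (75 mm by 189 mm) begins 69 mm behind the grasp point.
Start: joints at [1.274, 0.468, -0.012, 1.603, 0.006, 1.071, -0.056], TCP at [0.163, -0.629, 0.19] pointing down, gripper open.
Joint ranges: [-2.53, 2.53], [-0.31, 2.02], [-1.57, 1.55], [0.28, 2.44], [-1.29, 4.43], [0.15, 1.84], [-2.92, 2.92]. Speed limits (rad/s): [2.57, 2.57, 3.14, 3.14, 3.14, 3.14, 3.14].

### API

Orientations are given as a 3x3 rotation matrix whose columns are the frame's x, y, z axes.
In Python, from station import env, effector, solver, viewer, workorder, search_frame, tip_of gives the robot as it stands. Calls block until the motion is done:
- env.reach(position, orientation): joint-space move of the TCP to a pose.
- env.movel(position, frame=None, rate=0.15): straight line of the TCP; frame=None keeps the orientation; rate is the mean speed in m/s.
- env.goto_joints(angles): joint-space move.
- effector.release() and effector.grasp(squeeze=None): open the fingers fully, or close them until they stop; squeeze is the grip in N (None keeps the last).
- env.pause(seconds).
- solver.inverse_kinematics(position, orientation): joint angles nearest the present ones, or None.
- env.sense(): the state.
- viewer.read_camera(name): name is "side" or "top"; returns (picture, depth): 384x512x3 uint8, red, green, blue; 384x512 float32, m along the optical axis (not along the pixel's ray), 0 where there is no reading.
- viewer.camera_info(name): a dict with "intrinsics" (3x3 intrinsics, pixels), "dist_coeffs" ([k1, k2, p1, p2, k3] as OpenCV has them; the pictures are not rectified), "eye" and "rotation" of the camera in the world. Camera axes: x right, y up, looking along -z (the intrinsics and any distortion apply to the point x, -y, -z); pixel columns grow to the right and rows downward; lengths in m; the calibration is good to about 2 mm. A picture is of the moment at which its call begins. camera_info takes no time and is no camera call.
A pose or a line that the arm cannot do raises env.PlanningError and nothing moves.
- workorder.finish_job(): hands the job in, once; it reports no verdict.
Trained networks look in the newest picture that a camera, given by its name, has taken for a name from the list of things; names that differ only in an ending like _2 or _b are one class to them, and where a whole thing is asked for, a point or a joint stands for the part that bears it (a point fixed in the world has none). Each returns a list of dicts, best first, with "score" (0 to 1); they miss things now and then, are a little off and sometimes report something else, mostly with a low value. They report only what shows in the picture. A call takes as long as a camera call.
- search_frame(camera, name): "at" ([x, y, z] in m, in world coordinates, good to about 4 mm: the middle of the surface that is visible of it).
- tip_of(camera, name): "at" ([x, y, z] in m, in world coordinates, good to about 4 mm: a listed point, or the origin of a listed thing).
The state is a dict: "t": time; "joint_positions": joint angles; "joint_velocities": joint speeds; "tau": joint torques, N m; "ee_pos": TCP position; "tcp_rot": TCP orientation; "wrist_force": force on the tool from outside, world axes, zero at the start; "moment": the same for the moment, N m; "gripper_width": finger opening in m.
Only numpy, scipy, OpenCV 4.12 (cv2) and the standard library are available. Lean on these libraries where they do the work, as an engineer would, in place of code of your own. Each camera call takes 0.05 s, during which the arm holds its last target. There are 200 camera calls.

## Working session

There is one attempt and no reset: what is moved stays moved. The work goes in short steps, each a Python script; the robot and the scene stay as the last script left them, time stands still between calls to the robot, and variables do not carry over. Pictures are saved under pics/ and viewed, about 8 in all and at most 12, crops included, and the job is handed in when it is done.

```bash
ls; mkdir -p pics; python3 - <<'E'
from station import *
import cv2,numpy as np
for c in("side","top"):
    p,d=viewer.read_camera(c); cv2.imwrite(f"pics/{c}0.png",p[:,:,::-1])
    i=viewer.camera_info(c); print(c,i["eye"],np.round(i["rotation"],3).tolist(),i["intrinsics"],i["dist_coeffs"])
    for n in("lever_press","lever_pivot","handlebar","cleaner","reel","screwdriver","multimeter"):
        for r in tip_of(c,n)[:2]: print(n,np.round(r["at"],4),round(r["score"],2))
    for r in search_frame(c,"brake_lever")[:2]: print("lev",np.round(r["at"],4),round(r["score"],2))
s=env.sense();print(s["t"],s["ee_pos"],np.round(s["tcp_rot"],3).tolist(),s["wrist_force"])
E
```

```text
pics
side [ 0.33542825 -0.38295241  0.70406433] [[0.92, 0.284, -0.271], [-0.392, 0.697, -0.601], [0.018, 0.659, 0.752]] [[379.43449885   0.         255.26765931]
 [  0.         379.43449885 191.50137527]
 [  0.           0.           1.        ]] [-0.06021663  0.          0.          0.          0.        ]
lever_press [ 0.5858 -0.0502  0.1198] 0.7
lever_pivot [ 0.3716 -0.0383 -0.    ] 0.65
lever_pivot [ 0.5376 -0.1288  0.1234] 0.63
handlebar [ 0.4979 -0.1061  0.0016] 0.89
handlebar [ 0.598   0.0957 -0.001 ] 0.36
cleaner [ 0.6141 -0.2115  0.001 ] 0.86
reel [0.5973 0.0957 0.0025] 0.88
screwdriver [ 7.322e-01 -8.150e-02 -4.000e-04] 0.81
multimeter [ 0.3714 -0.0393  0.001 ] 0.87
lev [ 0.5648 -0.0767  0.1314] 0.76
top [0.31594645 0.09965208 1.17870376] [[-0.022, 0.976, -0.217], [-1.0, -0.02, 0.009], [0.005, 0.217, 0.976]] [[440.44307294   0.         262.57147254]
 [  0.         440.44307294 189.61893861]
 [  0.           0.           1.        ]] [-0.00952892  0.          0.          0.          0.        ]
lever_press [ 0.5828 -0.0529  0.1245] 0.72
lever_press [0.6011 0.0961 0.0011] 0.5
lever_pivot [ 0.535  -0.1254  0.124 ] 0.67
handlebar [ 0.5008 -0.1043  0.0031] 0.9
cleaner [ 0.6146 -0.2145 -0.0025] 0.76
cleaner [ 0.4994 -0.1071 -0.0034] 0.54
reel [0.6016 0.0931 0.0059] 0.58
screwdriver [ 0.7292 -0.0807  0.0023] 0.52
screwdriver [ 0.374  -0.0383 -0.0007] 0.47
multimeter [ 0.3711 -0.0433 -0.0059] 0.57
lev [ 0.5714 -0.0694  0.1362] 0.54
0.9 [ 0.16317322 -0.62921039  0.19004286] [[-0.968, -0.0, 0.251], [-0.251, -0.0, -0.968], [0.0, -1.0, 0.0]] [-1.2191134  -0.23958787  0.36762819]
```

View pics/side0.png

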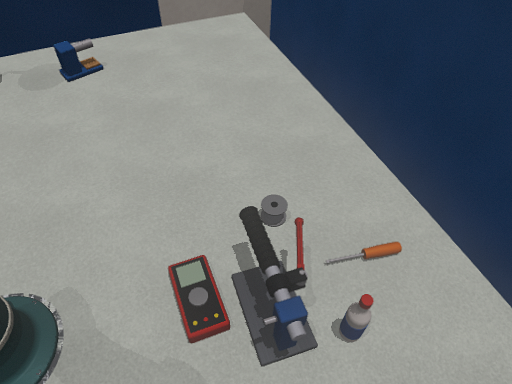

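View pics/top0.png

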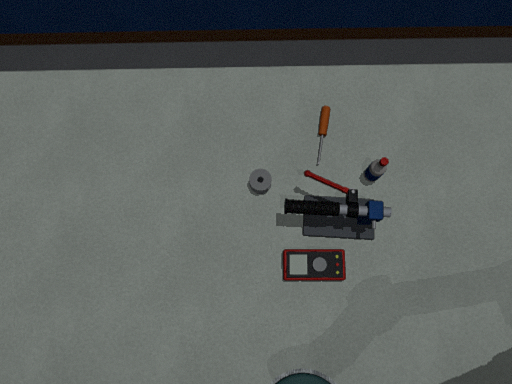

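The side view shows the red lever from (301,268) to the ball at (299,221), with the grip at (248,213)–(268,260). In the top view the lever runs from (350,191) to the ball at (307,173), and the bar from (288,206) to (388,211). The reel, screwdriver and bottle stand clear of the outer side of the lever. Next I'll fit the lever and bar lines from depth.

```bash
cat > geo.py <<'E'
from station import *
import cv2,numpy as np
def cloud(c):
    p,d=viewer.read_camera(c); i=viewer.camera_info(c)
    v,u=np.mgrid[:384,:512]
    n=cv2.undistortPoints(np.stack([u.ravel(),v.ravel()],1).astype(float)[:,None],np.array(i["intrinsics"]),np.array(i["dist_coeffs"]))[:,0]
    z=d.ravel().astype(float)
    P=np.stack([n[:,0]*z,-n[:,1]*z,-z],1)@np.array(i["rotation"]).T+np.array(i["eye"])
    P[z==0]=np.nan
    return p.reshape(-1,3).astype(int),P
def lever_pts(c):
    p,P=cloud(c)
    m=(p[:,0]>90)&(p[:,1]<.45*p[:,0])&(p[:,2]<.5*p[:,0])&(P[:,2]>.1)&(P[:,2]<.15)&(P[:,0]>.5)&(P[:,0]<.68)&(P[:,1]>-.17)&(P[:,1]<.05)
    return P[m],p,P
def line(Q):
    vx,vy,x,y=cv2.fitLine(Q[:,:2].astype(np.float32),cv2.DIST_HUBER,0,.01,.01).ravel()
    s=np.sign(vy); return np.array([x,y]),np.array([vx,vy])*s
E
python3 - <<'E'
from geo import *
for c in("top","side"):
    L,p,P=lever_pts(c); o,d=line(L); t=(L[:,:2]-o)@d
    print(c,len(L),"lever",o,d,"ang",np.arctan2(d[0],d[1]),"ends",o+d*t.min(),o+d*t.max(),"z",np.percentile(L[:,2],[5,50,95]))
    m=(p.max(1)<70)&(P[:,2]>.128)&(P[:,2]<.16)&(P[:,0]>.44)&(P[:,0]<.57)&(P[:,1]>-.09)&(P[:,1]<.08)
    G=P[m];o,d=line(G);t=(G[:,:2]-o)@d;print("grip",m.sum(),o,d,"ang",np.arctan2(d[0],d[1]),o+d*t.min(),o+d*t.max(),G[:,2].max())
for k in range(4):
  for c in("top","side"):
    viewer.read_camera(c)
    print(c,[np.round(r["at"],4) for n in("lever_press","lever_pivot","handlebar") for r in tip_of(c,n)[:2] if n=="handlebar" or r["at"][2]>.1])
E
```

```text
top 127 lever [ 0.564517   -0.07113317] [0.43764308 0.89914876] ang 0.45297575 ends [ 0.54266257 -0.11603369] [ 0.58934821 -0.02011686] z [0.13039297 0.13364807 0.13610896]
grip 736 [ 0.5016899  -0.01655803] [0.05214252 0.99863964] ang 0.05216618 [ 0.49783155 -0.0904539 ] [0.50456751 0.03855404] 0.14826555810135789
side 219 lever [ 0.5664732  -0.06974228] [0.43826315 0.8988467 ] ang 0.45366552 ends [ 0.54330586 -0.11725683] [ 0.59155869 -0.01829368] z [0.13079798 0.13232657 0.13406624]
grip 1033 [ 0.5020956  -0.02554357] [0.09648876 0.9953341 ] ang 0.096639104 [ 0.49584776 -0.08999328] [0.50811399 0.0365396 ] 0.14412496490751703
top [array([ 0.5859, -0.0538,  0.124 ]), array([ 0.5344, -0.1225,  0.1236]), array([ 0.4985, -0.1078,  0.0009]), array([0.6005, 0.097 , 0.004 ])]
side [array([ 0.5885, -0.0501,  0.1239]), array([ 0.5393, -0.126 ,  0.1239]), array([ 0.4958, -0.1075,  0.0011])]
top [array([ 0.5848, -0.0527,  0.126 ]), array([ 0.5363, -0.1223,  0.1223]), array([ 0.5018, -0.1101,  0.0026])]
side [array([ 0.5876, -0.0522,  0.1236]), array([ 0.5398, -0.1262,  0.1232]), array([ 0.4976, -0.1053,  0.0012]), array([ 0.6119, -0.2106,  0.0007])]
top [array([ 0.5859, -0.0539,  0.1241]), array([ 0.5364, -0.1219,  0.1261]), array([ 0.5015, -0.1095, -0.0012])]
side [array([ 0.5864, -0.0487,  0.1227]), array([ 0.5353, -0.1266,  0.1233]), array([ 0.4978, -0.1084, -0.0005])]
top [array([ 0.5865, -0.05  ,  0.125 ]), array([ 0.5359, -0.1219,  0.1259]), array([ 0.5012, -0.107 ,  0.001 ])]
side [array([ 0.5858, -0.0518,  0.1213]), array([ 0.538 , -0.1245,  0.1251])]
```

```bash
cat >> geo.py <<'E'
PIV=np.array([.537,-.1245]);A0=.455
def pose(phi,gap,z=.105,r=.088,sgn=1):
    a=A0-phi; d=np.array([np.sin(a),np.cos(a)]); n=np.array([np.cos(a),-np.sin(a)])
    p=PIV+r*d+(.006+.018+gap)*n
    zt=sgn*np.array([*n,0]); yt=np.array([0,0,-1.]); 
    return np.array([*p,z]),np.stack([np.cross(yt,zt),yt,zt],1),n
E
python3 - <<'E'
from geo import *
for s in(1,-1): 
    for g,z in((.04,.3),(.04,.105),):
        p,R,n=pose(0,g,z,sgn=s); q=solver.inverse_kinematics(p,R); print(s,p,None if q is None else np.round(q,2))
    p,R,n=pose(.4,0,sgn=s); q=solver.inverse_kinematics(p,R); print(s,p,None if q is None else np.round(q,2))
effector.grasp(); s=env.sense(); print(s["t"],s["gripper_width"])
p=s["ee_pos"].copy() if hasattr(s["ee_pos"],"copy") else s["ee_pos"]
env.movel([p[0],p[1],.32],rate=.2); print(env.sense()["t"])
E
```

```text
1 [ 0.63316139 -0.07357862  0.3       ] [ 0.51  0.44 -0.62  1.47  0.26  1.31 -0.6 ]
1 [ 0.63316139 -0.07357862  0.105     ] [ 0.46  0.62 -0.56  1.67  0.39  0.96 -0.69]
1 [ 0.56580127 -0.0379524   0.105     ] [ 0.49  0.52 -0.63  1.85  0.39  0.89 -0.37]
-1 [ 0.63316139 -0.07357862  0.3       ] [ 0.84  0.73 -1.32  1.45  0.71  1.5   2.23]
-1 [ 0.63316139 -0.07357862  0.105     ] [ 0.85  1.02 -1.33  1.65  1.03  1.33  2.02]
-1 [ 0.56580127 -0.0379524   0.105     ] [-0.88  0.87  1.34  1.93 -0.95  1.17 -2.36]
3.95 0.0004111289248464684
4.75
```

Using sign +1.

```bash
python3 - <<'E'
from geo import *
p,R,n=pose(0,.035,.3); env.reach(p,R)
p,R,n=pose(0,.035); env.movel(p,R,rate=.15)
s=env.sense(); print(s["t"],np.round(s["ee_pos"],4),s["wrist_force"])
f0=np.array(s["wrist_force"])
p,_=viewer.read_camera("side"); cv2.imwrite("pics/side1.png",cv2.resize(p[150:350,180:440,::-1],None,fx=3,fy=3))
p,R,n=pose(0,.012); env.movel(p,R,rate=.05)
s=env.sense();print(s["t"],(np.array(s["wrist_force"])-f0)[:2]@n)
E
```

```text
8.775 [ 0.6294 -0.0713  0.106 ] [-0.08931727  0.54502643 -0.34308391]
9.4333 0.3539711449780438
```

View pics/side1.png

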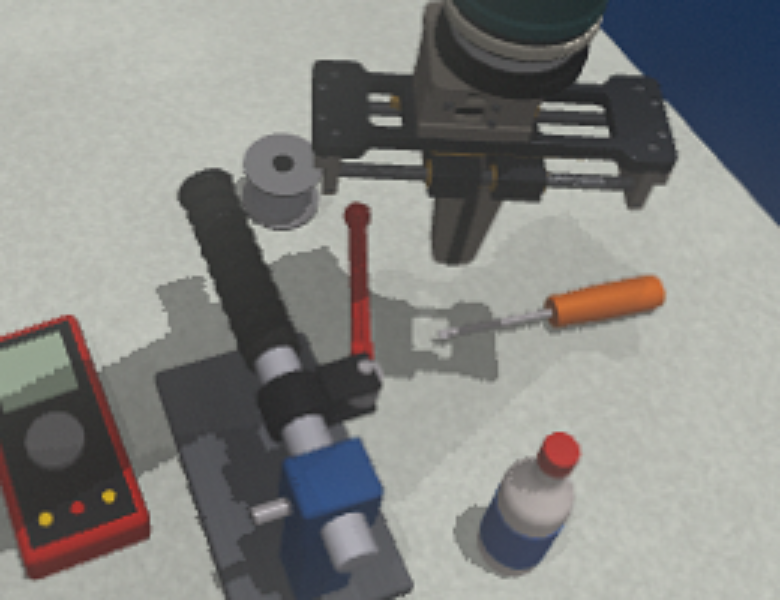

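The closed fingers (460,250) hang just outside the lever (358,280) at blade level, and the gripper body is above everything. Pressing now.

```bash
python3 - <<'E'
from geo import *
import json
f0=np.array(env.sense()["wrist_force"]); phi=-.03
while phi<.46:
    p,R,n=pose(phi,0); env.movel(p,R,rate=.04)
    s=env.sense(); f=(np.array(s["wrist_force"])-f0)[:2]@n
    print(round(s["t"],2),round(phi,3),round(f,2),np.round((np.array(s["ee_pos"])-p)*1000,1))
    if f>11: break
    phi+=.045 if phi<.24 else .012
json.dump([phi,f0.tolist()],open("st.json","w"))
E
```

```text
9.82 -0.03 -0.17 [-0.2  0.1  0. ]
10.07 0.015 0.25 [0.  0.1 0. ]
10.32 0.06 1.97 [ 0.7 -0.5  0.3]
10.57 0.105 2.91 [ 0.8 -0.7  0.3]
10.82 0.15 4.16 [ 0.5 -0.6  0.3]
11.07 0.195 3.07 [ 0.4 -0.6  0.2]
11.32 0.24 3.84 [ 0.5 -0.6  0.2]
11.57 0.252 4.81 [ 0.6 -0.7  0.2]
11.82 0.264 4.71 [ 0.7 -0.8  0.2]
12.07 0.276 4.39 [ 0.7 -0.8  0.2]
12.32 0.288 4.23 [ 0.8 -0.9  0.2]
12.57 0.3 4.43 [ 0.8 -0.8  0.2]
12.82 0.312 5.24 [ 0.9 -0.8  0.3]
13.07 0.324 4.86 [ 1.  -0.9  0.3]
13.32 0.336 5.64 [ 1.1 -0.8  0.3]
13.57 0.348 6.02 [ 1.1 -0.8  0.4]
13.82 0.36 5.14 [ 1.2 -0.9  0.4]
14.07 0.372 5.88 [ 1.3 -0.8  0.4]
14.32 0.384 4.71 [ 1.4 -0.7  0.5]
14.57 0.396 5.43 [ 1.4 -0.8  0.4]
14.82 0.408 5.54 [ 1.5 -0.7  0.5]
15.07 0.42 5.92 [ 1.6 -0.7  0.5]
15.32 0.432 6.63 [ 1.7 -0.7  0.5]
15.57 0.444 5.49 [ 1.8 -0.6  0.6]
15.82 0.456 6.39 [ 2.3 -0.5  0.8]
```

```bash
python3 - <<'E'
from geo import *
import json
phi,f0=json.load(open("st.json"));f0=np.array(f0)
for i in range(5):
    phi+=.012
    p,R,n=pose(phi,0); env.movel(p,R,rate=.04)
    fs=[]
    for k in range(4): s=env.sense(); fs.append((np.array(s["wrist_force"])-f0)[:2]@n); env.pause(.03)
    print(round(s["t"],2),round(phi,3),np.round(fs,1),np.round((np.array(s["ee_pos"])-p)*1000,1))
    if np.mean(fs)>11: break
L,p,P=lever_pts("side"); o,d=line(L); print(len(L),"ang",np.arctan2(d[0],d[1]))
p,_=viewer.read_camera("side"); cv2.imwrite("pics/side2.png",cv2.resize(p[180:300,220:340,::-1],None,fx=5,fy=5))
json.dump([phi,f0.tolist()],open("st.json","w"))
E
```

```text
16.17 0.48 [10.1 10.4  9.3  9.8] [ 3.9 -0.5  1.3]
16.55 0.492 [10.5  9.4 10.7 11.1] [ 4.6 -0.4  1.6]
16.93 0.504 [12.  11.1 12.1 12.7] [ 5.5 -0.3  1.9]
164 ang 0.08286758
```

View pics/side2.png

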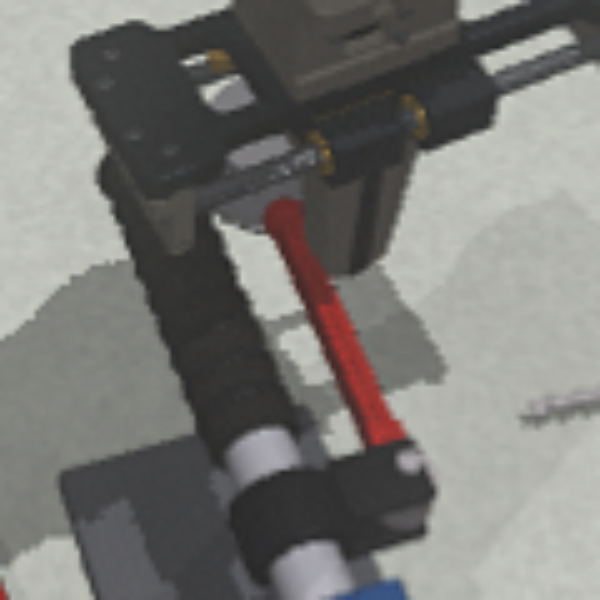

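The lever lies parallel to the grip, with its angle changed by 0.37 rad. The force rises steeply with travel, so it is on the stop. The finger at (350,250) is only on the outer side and there is a clear gap to the grip. I'll hold, then ease it out.

```bash
python3 - <<'E'
from geo import *
import json
phi,f0=json.load(open("st.json"));f0=np.array(f0)
def F(n): s=env.sense(); return round(s["t"],2),round((np.array(s["wrist_force"])-f0)[:2]@n,1)
n=pose(phi,0)[2]
for k in range(5): env.pause(.5); print(F(n))
L,_,_=lever_pts("side"); d=line(L)[1]; print("hold ang",np.arctan2(*d))
while phi>-.06:
    phi-=.04
    p,R,n=pose(phi,0); env.movel(p,R,rate=.03); print(round(phi,3),*F(n))
p,R,n=pose(0,.04); env.movel(p,R,rate=.06); print(F(n))
p,R,n=pose(0,.04,.3); env.movel(p,R,rate=.15)
for c in("side","top"):
    L,_,_=lever_pts(c); d=line(L)[1]; print("rest ang",len(L),np.arctan2(*d))
    for m in("cleaner","reel","screwdriver","multimeter"): print(m,[np.round(r["at"],3) for r in tip_of(c,m)[:1]])
p,_=viewer.read_camera("side"); cv2.imwrite("pics/side3.png",p[:,:,::-1])
print(F(n))
E
```

```text
(17.57, np.float64(12.0))
(18.07, np.float64(12.2))
(18.57, np.float64(11.8))
(19.07, np.float64(11.9))
(19.57, np.float64(11.7))
hold ang 0.07165119
0.464 19.89 5.8
0.424 20.17 5.6
0.384 20.44 5.2
0.344 20.72 5.6
0.304 20.99 4.6
0.264 21.27 4.1
0.224 21.54 3.0
0.184 21.82 3.7
0.144 22.09 2.5
0.104 22.37 3.2
0.064 22.64 2.5
0.024 22.92 0.3
-0.016 23.19 -0.7
-0.056 23.47 0.4
-0.096 23.74 -0.0
(24.43, np.float64(-0.0))
rest ang 150 0.4361281
cleaner [array([ 0.613, -0.214,  0.   ])]
reel [array([ 0.598,  0.096, -0.   ])]
screwdriver [array([ 0.729, -0.08 ,  0.002])]
multimeter [array([ 0.371, -0.037,  0.001])]
rest ang 83 0.44769332
cleaner [array([ 0.616, -0.215, -0.003])]
reel [array([0.6  , 0.096, 0.004])]
screwdriver [array([ 0.732, -0.081,  0.003])]
multimeter [array([ 0.373, -0.041, -0.001])]
(26.43, np.float64(0.4))
```

View pics/side3.png

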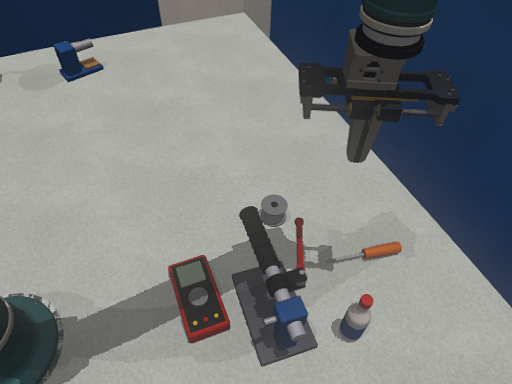

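The lever is back at its start position in the picture, with its ball at (299,221). The hand is clear above and the other things are unchanged.

```bash
python3 -c "
from station import *
print(workorder.finish_job(),env.sense()['t'])"
```

```text
the job is handed in; nothing more can be done
the job is handed in; nothing more can be done
```

The job is handed in, about 26 s in on the robot's clock. With closed fingers I pressed the brake lever from its outer side to its stop and held it for about 2.5 s at roughly 12 N. I then eased it out at about 0.03 m/s and took the hand clear above.

**At the stop:** the camera fit showed the lever turned 0.37–0.38 rad from rest, parallel to the grip. The limit is 0.36 rad, so this agrees within the fit's accuracy.

**After easing out:**
- **Lever:** the top camera put it within 0.01 rad of its starting angle and the side camera within 0.02 rad. The two fits differ slightly, but both are inside the 0.04 rad allowed. It also looks back in its starting place in the last picture.
- **Contact:** the wrist force was about 0 N once the fingers were off the lever.
- **Things around:** the cleaner, reel, screwdriver and multimeter were all found within about 4 mm of where they started, which is the detector's accuracy.

No check failed. I had no direct reading of the joint angle or of the force between fingers and lever, so those come from the camera fits and the wrist force.

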